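# Open the recessed air valve with the long T-key

### The job

Open the air valve: take the long T-key out of the wooden block, lower it down the valve's square guard tube, without dropping it, fully onto the square stem at the bottom, and turn the stem a quarter turn counterclockwise as seen from above, to its stop, so that the pointer lies along the pipe. Then let go and leave the key standing in the tube; leave the short key and the ratchet where they are.

Things in the scene. Friction and masses are not known exactly. Their poses are not given: they have to be found in the camera images.
- valve: Fixed air valve, left or right of centre: base plate 110 x 150 mm, a pipe 180 mm long along its y axis, and above it a grey square guard tube open at the top, sides parallel to x and y: 64 mm inside, 72 outside, flared lip about 90 mm wide. Mouth 150 mm, floor of the tube 58 mm above the bench. Origin on the bench, on the axis of tube and stem; z up.
- stem_seat (a point): Foot of the stem, on its axis at the tube's floor, 58 mm above the bench; turns with the stem, x and y square to its flats, z up. The stem: 20 mm square, 34 mm high (20 straight, then 14 tapering to 8 mm square), tip 92 mm above the bench. A flat bare-metal pointer below the tube, 50 mm above the bench, turns with it and reaches 95 mm out along -x.
- stem (a joint): Turn of the stem, rad, counterclockwise from above. 0: shut, pointer along the valve's -x, across the pipe towards the robot. pi/2: open, at a solid stop, pointer along the valve's -y, over the pipe. Starts at 0 to 0.12; stiff (0.08 N m), stays where it is left.
- key_long: Long T-key, dark steel, 150 mm high, 0.25 to 0.5 kg, upright in a pocket (38 mm square, 40 deep) of a fixed wooden block 80 x 200 x 45 mm. Origin: centre of the foot's underside, 5 mm above the bench at the start; z up, x along the crossbar. Foot: square socket open below, 32 mm outside, 24 inside, 36 deep, sides along x and y; fits the stem in all 4 quarters with 13 degrees of play either way.
- key_bar (a point): Centre of the long key's crossbar, 139 mm above its foot: bar 100 mm long (x), 16 thick (y), 22 high, flat sides; shank below it 16 mm thick. Fully down on the stem, the foot stands on the tube's floor and this point is 197 mm above the bench. The key must turn about 13 degrees more than the stem, because of the play.
- key_short: Short T-key, a bystander: same foot and crossbar, but only 80 mm high, too short to reach the stem. Upright in the block's other pocket, 110 mm from the long key, either one in either pocket, crossbars parallel. Origin: centre of its underside, 5 mm above the bench.
- ratchet: Loose steel ratchet handle, a bystander, 203 x 36 x 33 mm, on the bench between valve and block, pointing roughly away from the robot. Origin: centre of its underside; its length is its y axis.

How it is judged:
On the way:
1. the long key is fully down on the stem, which has not been turned yet (horizontal distance between key_long and stem_seat below 0.012 m and z of key_long in the frame of stem_seat below 0.012 m and angle between key_long's own z axis and vertical below 0.2 rad and value of joint stem below 0.6 rad), for 0.1 s.
At the end, for the whole second after the job is handed in: The stem is open (turned past 1.3 rad, within about 15 degrees of the stop), and the long key stands at rest in the tube, fully down over the stem (its foot within 12 mm of the stem's axis and 12 mm of the tube's floor) and within 11 degrees of upright (horizontal distance between key_long and stem_seat below 0.012 m and z of key_long in the frame of stem_seat below 0.012 m and angle between key_long's own z axis and vertical below 0.2 rad and value of joint stem above 1.3 rad and linear speed of key_long below 0.03 m/s); the robot touches nothing.
It fails at once if the long key is dropped into the tube (faster than 0.7 m/s inside it) (horizontal distance between key_long and stem_seat below 0.03 m and z of key_long in the frame of stem_seat below 0.09 m and linear speed of key_long above 0.7 m/s).
It fails at once if the short key is moved more than 30 mm (distance of key_short from where it was at the start of the episode above 0.03 m).
It fails at once if the ratchet is moved more than 30 mm (distance of ratchet from where it was at the start of the episode above 0.03 m).
It also fails if it takes over 54 s, if anything falls off the work surface, if the arm or the gripper's body presses on something with over 40 N, if the wrist force passes 120 N, or if a joint passes its speed limit or range.

### The arm

A 7-joint arm with a two-finger parallel gripper is mounted at the origin on a cart in front of the work surface, level with it; the furniture and walls round the work are solid. World frame = base frame: x ahead of the robot, y to its left, z up, the work surface at z = 0. Lengths are in m, angles in rad, forces in N, time in s.
With the tool pointing down it reaches from about 0.425 to 0.95 m from the base axis. Payload 4.7 kg.
Tool frame: the origin (TCP) lies at the very end of the fingers, on their centre line; the grasp point (between the pads) lies 19 mm behind it; x points along the fingers, z is the direction in which the jaws open and shut, and the axes are right-handed (so a half turn about x gives the same grasp; the last joint's range is limited). The gripper opens to 87 mm and grips with 3 to 60 N. Pads are 19 mm wide; open, the fingers measure 117 mm over their backs; the gripper's body (75 mm by 190 mm) begins 51 mm behind the grasp point.
Start: joints at [1.292, 0.469, -0.049, 1.532, 0.024, 1.141, -0.082], TCP at [0.167, -0.654, 0.223] pointing down, gripper open.
Joint ranges: [-2.59, 2.59], [-0.33, 1.99], [-1.39, 1.29], [0.1, 2.45], [-1.04, 4.18], [0.21, 1.99], [-2.66, 2.66]. Speed limits (rad/s): [2.57, 2.57, 3.14, 3.14, 3.14, 3.14, 3.14].

### API

Orientations are given as a unit quaternion [x, y, z, w].
In Python, from rig import read_state, snapshot, camera_info, hand_in gives the robot as it stands.
- The arm moves only by the shell command python3 -m handwheel 'ROWS'. ROWS is a JSON object of lists of equal length, an entry for each row: "dp": the shift along the tool's x, y, z as a fraction of full scale, a list of three; "delta_rot": the turn, a rotation vector about the tool's x, y, z as a fraction of full scale, a list of three; "gripper": the opening, from -1 (shut) to 1 (fully open). A call has exactly 8 rows; each row is the pose to reach, as a shift and turn from the pose commanded when the call began, along the tool's axes at that moment, turning the shorter way round; what a row does not reach only later rows make up. Full scale, the value 1, is 20 cm for a shift and 180 degrees for a turn. A row lasts 1/8 s, in which the tool goes at most 62.5 mm and 10.7 degrees, less where a joint would pass 70% of its speed; a pose out of reach is approached as far as the arm can. A call with a number of a shift or a turn outside -1 to 1 is refused whole. A call with a gripper value outside its range is refused whole. The fingers move at their own pace and stop on an object; the grip force is fixed at half the most. Time passes only in rows, so rows that repeat a pose let the fingers close, or fill a call up. It gives the time, the measured TCP pose, the force and the opening at its end, in the units of the state.
- read_state(): the state, without advancing time (a new reading comes with each control period).
- snapshot(name): name is "scene" or "top" or "wrist"; returns the picture (480x640x3 uint8, red, green, blue); there is no depth.
- camera_info(name): a dict with "fx", "fy", "cx", "cy" (pixels), "dist" ([k1, k2, p1, p2, k3] as OpenCV has them; the pictures are not rectified), "R" (3x3) and "t" (3): a world point X has camera coordinates R X + t. Camera axes: x right, y down, z forward; pixel columns grow to the right and rows downward; lengths in m; the calibration is good to about 2 mm. A picture is of the moment at which its call begins: read the wrist's pose just before it. camera_info takes no time and is no camera call; for the wrist camera it gives the pose at the moment of the call.
- hand_in(): hands the job in, once; it reports no verdict.
The state is a dict: "time": time; "joint_positions": joint angles; "joint_velocities": joint speeds; "effort": joint torques, N m; "position": TCP position; "ee_rot": TCP orientation; "contact_force": force on the tool from outside, world axes, zero at the start; "ft_torque": the same for the moment, N m; "gripper_width": finger opening in m.
Only numpy, scipy, OpenCV 4.12 (cv2) and the standard library are available. Lean on these libraries where they do the work, as an engineer would, in place of code of your own. Each camera call takes 0.05 s, during which the arm holds its last target.

## Working session

There is one attempt and no reset: what is moved stays moved. The work goes in short steps, Python scripts to look and compute and a shell command to move; the robot and the scene stay as the last step left them, time stands still between calls to the robot, and variables do not carry over. Pictures are saved under pics/ and viewed, and the job is handed in when it is done.

```bash
mkdir -p pics; ls
python3 - <<'E'
from rig import *
import cv2, json
s=read_state(); print(s)
for n in ["scene","top","wrist"]:
    im=snapshot(n); cv2.imwrite(f"pics/a_{n}.png",im[:,:,::-1])
    c=camera_info(n); print(n,{k:(v if not hasattr(v,'tolist') else v.tolist()) for k,v in c.items()})
E
```

```text
pics
{'time': 0.0, 'joint_positions': array([ 1.29209874,  0.46941657, -0.04860689,  1.53369198,  0.02408429,
        1.14101281, -0.0822842 ]), 'joint_velocities': array([ 0.00170985, -0.00058037,  0.0011814 ,  0.00069363, -0.00123449,
        0.00030797,  0.00186397]), 'effort': array([ 5.53321024e-05, -5.07970297e+01, -8.05331790e-02, -2.36158526e+01,
       -6.12604385e-02,  3.79160733e-02,  1.61290914e-04]), 'position': array([ 0.16673622, -0.65345718,  0.22151707]), 'ee_rot': array([ 0.43421012,  0.55895713, -0.43339668,  0.55784927]), 'contact_force': array([-0.2931835 , -0.77487721,  0.02984651]), 'ft_torque': array([-0.00945023,  0.03765072, -0.04200905]), 'gripper_width': 0.0872136717976166}
scene {'fx': 514.6565414647222, 'fy': 514.6565414647222, 'cx': 312.928336738711, 'cy': 241.84602987092268, 'dist': [-0.1468430811059501, 0.0, 0.0, 0.0, 0.0], 'R': [[-0.8950198464444344, -0.445846542828954, -0.01266233462087605], [-0.27769774124032676, 0.579233892815234, -0.7664020236952215], [0.34903214605620775, -0.6824287198393542, -0.6422364076863116]], 't': [0.46631026418953875, 0.2
[... 204 characters left out ...]
0.024112491708610913, -0.9996819245108215, 0.007391721717036057], [-0.9982933113841896, 0.02368429596228031, -0.05338088206802493], [0.053188835193031275, -0.008666252425993934, -0.9985468661408424]], 't': [0.022286533785539183, 0.5132950312674385, 0.9397141485296827]}
wrist {'fx': 414.8813990275676, 'fy': 414.8813990275676, 'cx': 320.0647601167014, 'cy': 233.46758833362514, 'dist': [-0.06759859906672934, 0.0, 0.0, 0.0, 0.0], 'R': [[0.2467738329246669, -0.9690728561572478, -0.0006890884606849122], [-0.9223501344709044, -0.23509393360917347, 0.306595942278553], [-0.2972758059869266, -0.07502427500085325, -0.9518395102828119]], 't': [-0.6736598992566258, -0.036649760228484, 0.392123708615302]}
```

View pics/a_top.png

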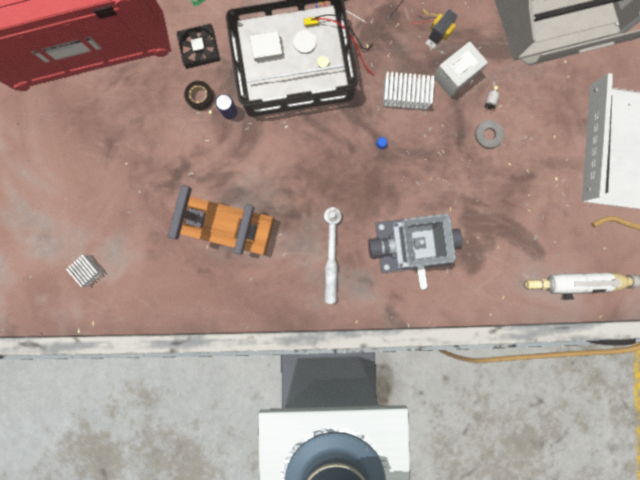

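View pics/a_scene.png

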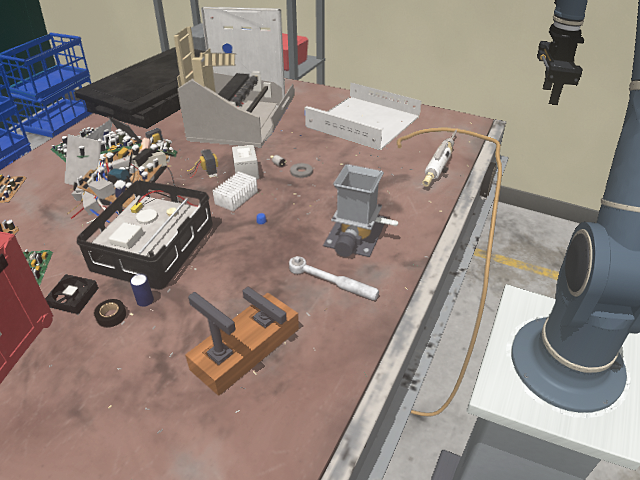

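The block is on the left (long key at about (180,213) in top, the short one at (245,229)). The ratchet is at (332,255) and the valve at (420,243). I'll enlarge both.

Run:
```python
import cv2
t=cv2.imread("pics/a_top.png"); s=cv2.imread("pics/a_scene.png")
cv2.imwrite("pics/b1.png",cv2.resize(t[170:270,150:290],None,fx=5.6,fy=5.6,interpolation=cv2.INTER_CUBIC))
cv2.imwrite("pics/b2.png",cv2.resize(t[195:295,350:480],None,fx=6,fy=6,interpolation=cv2.INTER_CUBIC))
cv2.imwrite("pics/b3.png",cv2.resize(s[270:400,170:310],None,fx=4.5,fy=4.5,interpolation=cv2.INTER_CUBIC))
cv2.imwrite("pics/b4.png",cv2.resize(s[150:270,300:420],None,fx=5,fy=5,interpolation=cv2.INTER_CUBIC))
```

```text
(no output)
```

View pics/b1.png

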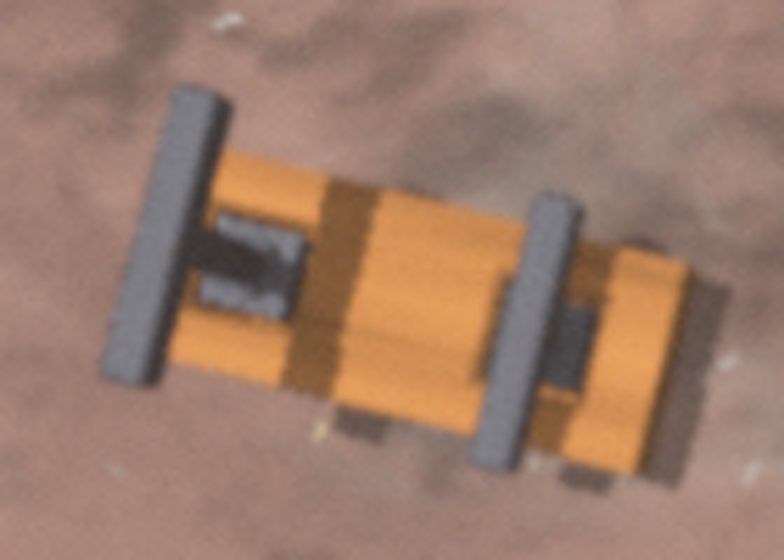

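View pics/b2.png

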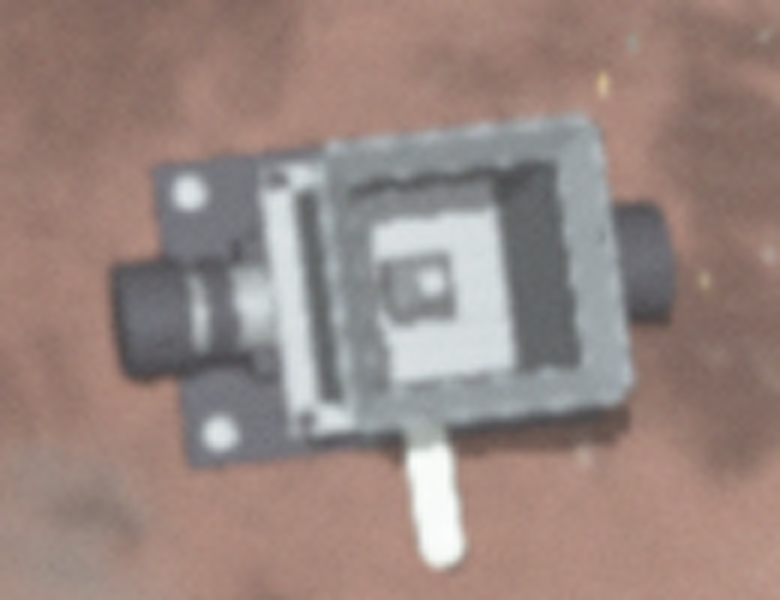

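View pics/b3.png

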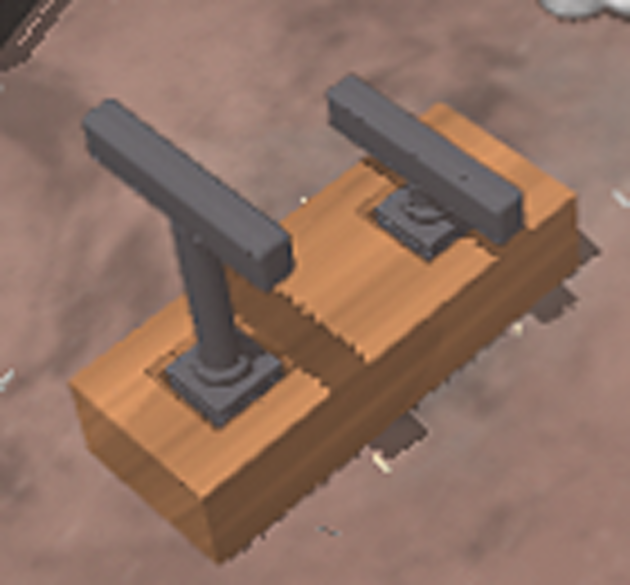

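View pics/b4.png

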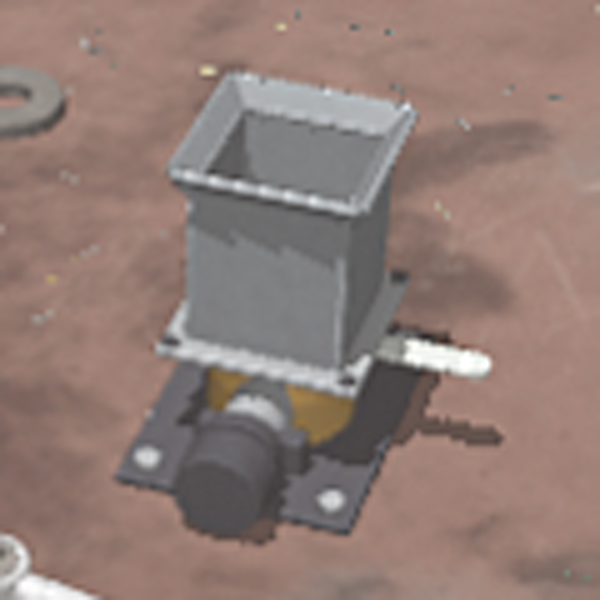

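```bash
cat > h.py <<'E'
import numpy as np, cv2
from rig import *
from scipy.spatial.transform import Rotation as Ro
def onz(c,uv,z):
    K=np.array([[c['fx'],0,c['cx']],[0,c['fy'],c['cy']],[0,0,1.]])
    n=cv2.undistortPoints(np.array(uv,float).reshape(-1,1,2),K,np.array(c['dist'])).reshape(-1,2)
    R=np.array(c['R']);t=np.array(c['t']);C=-R.T@t
    d=np.c_[n,np.ones(len(n))]@R
    return C+d*((z-C[2])/d[:,2])[:,None]
def proj(c,X):
    K=np.array([[c['fx'],0,c['cx']],[0,c['fy'],c['cy']],[0,0,1.]])
    r=cv2.Rodrigues(np.array(c['R']))[0]
    return cv2.projectPoints(np.array(X,float).reshape(-1,1,3),r,np.array(c['t'],float),K,np.array(c['dist']))[0].reshape(-1,2)
def crop(uv,f,o): return (np.array(uv,float)+.5)/f-.5+np.array(o)
E
python3 - <<'E'
from h import *
np.set_printoptions(precision=4,suppress=True)
T=camera_info("top");S=camera_info("scene")
lb=onz(T,crop([(178,88),(222,97),(150,382),(105,375)],5.6,(150,170)),.155); print("long top",lb,lb.mean(0))
print("bar ends", np.linalg.norm(lb[0]-lb[3]), np.arctan2(*(lb[0]-lb[3])[[1,0]])*57.3)
sb=onz(T,crop([(538,195),(578,203),(515,468),(472,460)],5.6,(150,170)),.085); print("short",sb.mean(0),np.linalg.norm(sb[0]-sb[3]))
ls=onz(S,crop([(108,98),(85,118),(293,238),(262,262)],4.5,(170,270)),.155); print("long scene",ls,ls.mean(0))
lip=onz(T,crop([(325,143),(590,118),(632,398),(357,430)],6,(350,195)),.150);print("lip",lip,lip.mean(0))
print([np.linalg.norm(lip[i]-lip[i-1]) for i in range(4)], [np.arctan2(*(lip[i]-lip[i-1])[[1,0]])*57.3 for i in range(4)])
l2=onz(S,crop([(172,177),(235,75),(414,107),(360,212)],5,(300,150)),.150);print("lip scene",l2,l2.mean(0))
st=onz(T,crop([(432,283)],6,(350,195)),.092);print("stem",st)
pt=onz(T,crop([(442,568)],6,(350,195)),.051);print("ptr",pt)
rt=onz(T,[(332,208),(331,302),(333,215)],.02);print("ratchet",rt)
bl=onz(T,crop([(690,258),(640,475)],5.6,(150,170)),.045);print("blockend",bl)
E
```

```text
long top [[0.6084 0.2682 0.155 ]
 [0.605  0.2539 0.155 ]
 [0.5129 0.2778 0.155 ]
 [0.5155 0.2925 0.155 ]] [0.5605 0.2731 0.155 ]
bar ends 0.09592462793129775 -14.635114857930189
short [0.532 0.168 0.085] 0.09566493922899905
long scene [[0.6079 0.2575 0.155 ]
 [0.6094 0.2695 0.155 ]
 [0.5107 0.2838 0.155 ]
 [0.5143 0.2975 0.155 ]] [0.5606 0.277  0.155 ]
lip [[ 0.5388 -0.135   0.15  ]
 [ 0.5446 -0.2165  0.15  ]
 [ 0.4591 -0.226   0.15  ]
 [ 0.4516 -0.1418  0.15  ]] [ 0.4985 -0.1798  0.15  ]
[np.float64(0.0875008047738801), np.float64(0.0816161634499306), np.float64(0.08603595131439896), np.float64(0.08447967197602384)] [np.float64(4.45550154458728), np.float64(-85.91903560980924), np.float64(-173.653038368459), np.float64(95.1325151692736)]
lip scene [[ 0.534  -0.129   0.15  ]
 [ 0.5427 -0.2149  0.15  ]
 [ 0.462  -0.2244  0.15  ]
 [ 0.4537 -0.1389  0.15  ]] [ 0.4981 -0.1768  0.15  ]
stem [[ 0.4978 -0.1793  0.092 ]]
ptr [[ 0.4029 -0.1886  0.051 ]]
ratchet [[ 0.5765 -0.0084  0.02  ]
 [ 0.3793 -0.0014  0.02  ]
 [ 0.5616 -0.0101  0.02  ]]
blockend [[0.5605 0.1142 0.045 ]
 [0.4815 0.1339 0.045 ]]
```

Run:
```python
from h import *
np.set_printoptions(precision=4,suppress=True)
s=read_state(); R=Ro.from_quat(s['ee_rot']).as_matrix(); print(R); print(s['time'])
print("jaw yaw",np.degrees(np.arctan2(R[1,2],R[0,2])))
```

```text
[[-0.0004  0.969   0.2472]
 [ 0.0014  0.2472 -0.969 ]
 [-1.     -0.     -0.0015]]
0.15
jaw yaw -75.68804053861818
```

View pics/a_wrist.png

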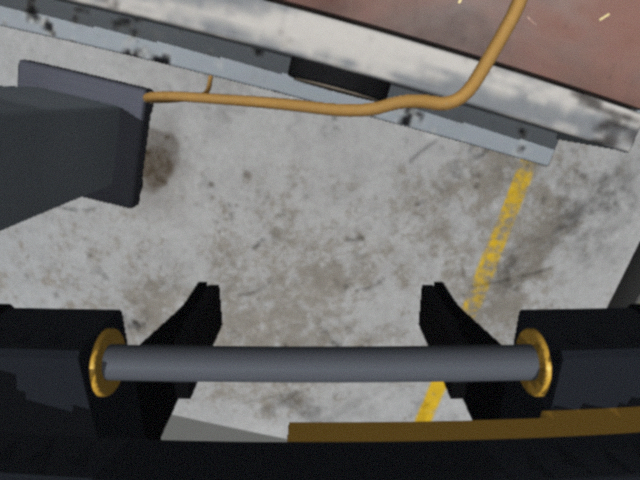

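The wrist view shows only floor and the cart edge. My plan is to grip the bar with jaw yaw 75°, insert with jaw yaw about −84°, then turn +103°. First I'll swing over to the block in safe arcs.

```bash
cat >> h.py <<'E'
def plan(pos,yaw=None):
    s=read_state(); R=Ro.from_quat(s['ee_rot']).as_matrix()
    d=R.T@(np.array(pos)-s['position'])/.2
    x=np.array([0,0,-1.]); 
    cur=np.degrees(np.arctan2(R[1,2],R[0,2]))
    if yaw is None: yaw=cur
    a=np.radians(yaw); z=np.array([np.cos(a),np.sin(a),0]); T=np.c_[x,np.cross(z,x),z]
    r=Ro.from_matrix(R.T@T).as_rotvec()/np.pi
    print("t",s['time'],"pos",s['position'].round(4),"yaw",round(cur,2),"x-axis",R[:,0].round(4),"j",s['joint_positions'].round(2),"w",round(s['gripper_width'],4))
    print("F",s['contact_force'].round(1),"T",s['ft_torque'].round(2))
    print("dp",d.round(4),"rot",r.round(4))
E
python3 -m handwheel '{"dp":[[-0.1,0.1,-0.1],[-0.2,0.25,-0.25],[-0.3,0.4,-0.4],[-0.4,0.55,-0.55],[-0.45,0.7,-0.7],[-0.5,0.85,-0.85],[-0.5,1,-1],[-0.5,1,-1]],"delta_rot":[[0,0,0],[0,0,0],[0,0,0],[0,0,0],[0,0,0],[0,0,0],[0,0,0],[0,0,0]],"gripper":[1,1,1,1,1,1,1,1]}'
python3 -m handwheel '{"dp":[[0,0.12,-0.12],[0,0.25,-0.25],[0,0.4,-0.4],[0,0.55,-0.55],[0,0.7,-0.7],[0,0.85,-0.85],[0,1,-1],[0,1,-1]],"delta_rot":[[-0.05,0,0],[-0.1,0,0],[-0.15,0,0],[-0.2,0,0],[-0.25,0,0],[-0.3,0,0],[-0.35,0,0],[-0.4,0,0]],"gripper":[1,1,1,1,1,1,1,1]}'
python3 -c "
from h import *
plan([0.5605,0.275,0.30],75.4)"
```

```text
time: 1.15
position: [0.3136, -0.4076, 0.3229]
ee_rot: [0.432, 0.56, -0.432, 0.56]
contact_force: [0.0, -1.1, -0.9]
gripper_width: 0.0872
time: 2.15
position: [0.4569, -0.165, 0.3225]
ee_rot: [0.019, 0.707, -0.019, 0.707]
contact_force: [-0.7, -1.2, -0.2]
gripper_width: 0.0871
t 2.15 pos [ 0.4569 -0.165   0.3225] yaw -3.08 x-axis [ 5.e-04  1.e-03 -1.e+00] j [ 0.73  0.11 -0.51  1.8   0.06  1.24  0.15] w 0.0871
F [-0.7 -1.2 -0.2] T [-0.09 -0.01  0.06]
dp [0.115  2.2246 0.3988] rot [-4.36e-01  4.00e-04 -2.00e-04]
```

```bash
python3 -m handwheel '{"dp":[[0,0.12,0],[0,0.25,0],[0,0.4,0.05],[0,0.55,0.1],[0,0.7,0.15],[0,0.85,0.2],[0,1,0.2],[0,1,0.2]],"delta_rot":[[-0.05,0,0],[-0.1,0,0],[-0.15,0,0],[-0.2,0,0],[-0.25,0,0],[-0.3,0,0],[-0.35,0,0],[-0.4,0,0]],"gripper":[1,1,1,1,1,1,1,1]}'
python3 -c "
from h import *
plan([0.5605,0.275,0.30],75.4)"
```

```text
time: 3.15
position: [0.5086, 0.0312, 0.3224]
ee_rot: [-0.399, 0.583, 0.4, 0.584]
contact_force: [-0.9, -0.9, -0.6]
gripper_width: 0.0873
t 3.15 pos [0.5086 0.0312 0.3224] yaw 68.8 x-axis [-2.0e-04  1.1e-03 -1.0e+00] j [ 0.54  0.19 -0.79  1.75  0.14  1.26  0.92] w 0.0873
F [-0.9 -0.9 -0.6] T [ 0.01 -0.15  0.05]
dp [0.1132 0.1984 1.2302] rot [-0.0366  0.0003 -0.0002]
```

```bash
python3 -m handwheel '{"dp":[[0,0.02,0.12],[0,0.05,0.25],[0,0.07,0.4],[0,0.1,0.55],[0,0.12,0.7],[0,0.15,0.85],[0,0.16,1],[0,0.16,1]],"delta_rot":[[-0.01,0,0],[-0.02,0,0],[-0.03,0,0],[-0.037,0,0],[-0.037,0,0],[-0.037,0,0],[-0.037,0,0],[-0.037,0,0]],"gripper":[1,1,1,1,1,1,1,1]}'
python3 - <<'E'
from h import *
np.set_printoptions(precision=4,suppress=True)
plan([0.5605,0.275,0.30],75.4)
c=camera_info("wrist"); im=snapshot("wrist"); cv2.imwrite("pics/c_wrist.png",im[:,:,::-1])
import pickle; pickle.dump(c,open("c.pkl","wb"))
E
```

```text
time: 4.15
position: [0.5528, 0.2284, 0.3218]
ee_rot: [-0.43, 0.561, 0.432, 0.56]
contact_force: [0.5, -0.1, 0.1]
gripper_width: 0.0871
t 4.15 pos [0.5528 0.2284 0.3218] yaw 75.1 x-axis [-0.0013  0.001  -1.    ] j [ 0.16  0.39 -0.84  1.55  0.29  1.33  0.59] w 0.0871
F [ 0.5 -0.1  0.1] T [ 0.08 -0.14  0.04]
dp [0.109  0.0227 0.2352] rot [-0.0017  0.0002 -0.0005]
```

View pics/c_wrist.png

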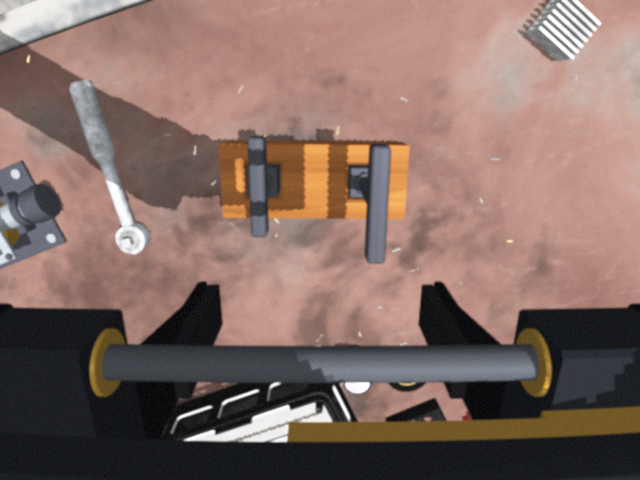

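Run:
```python
import cv2
t=cv2.imread("pics/c_wrist.png")
cv2.imwrite("pics/c1.png",cv2.resize(t[130:280,210:420],None,fx=3.8,fy=3.8,interpolation=cv2.INTER_CUBIC))
```

```text
(no output)
```

View pics/c1.png

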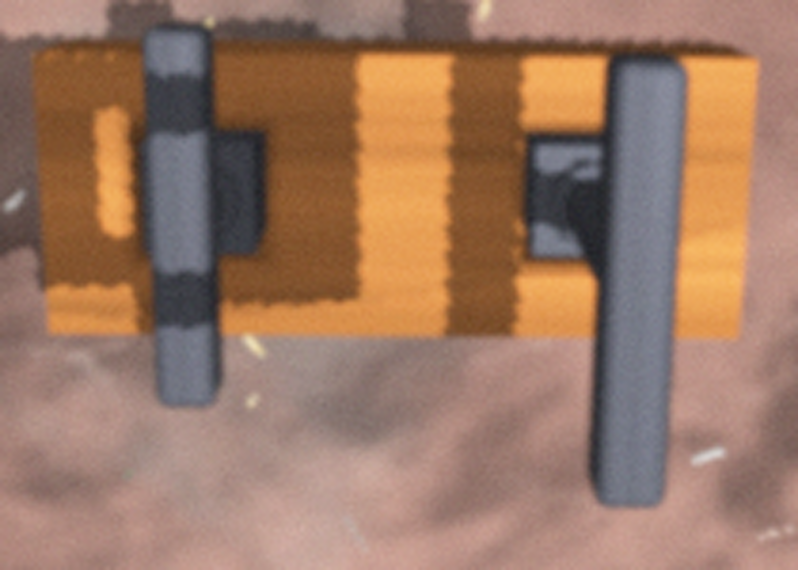

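Run:
```python
from h import *
import pickle
np.set_printoptions(precision=4,suppress=True)
c=pickle.load(open("c.pkl","rb"))
p=onz(c,crop([(622,58),(686,60),(663,503),(604,501)],3.8,(210,130)),.155); print(p,p.mean(0))
print(np.linalg.norm(p[0]-p[1]),np.linalg.norm(p[0]-p[3]),[np.degrees(np.arctan2(d[1],d[0])) for d in (p[0]-p[3],p[1]-p[2])])
f=onz(c,crop([(528,134),(528,260)],3.8,(210,130)),.041); print("foot left edge",f,np.linalg.norm(f[0]-f[1]),"centre",f.mean(0)+.016*np.array([np.cos(np.radians(75.3)),np.sin(np.radians(75.3)),0]))
plan([0.562,0.275,0.13],75.4)
```

```text
[[0.5134 0.2827 0.155 ]
 [0.5171 0.2954 0.155 ]
 [0.6118 0.2698 0.155 ]
 [0.6079 0.2571 0.155 ]] [0.5625 0.2763 0.155 ]
0.01325113410093937 0.09788155003648057 [np.float64(164.8788342245869), np.float64(164.90963841301743)]
foot left edge [[0.5418 0.2634 0.041 ]
 [0.577  0.2548 0.041 ]] 0.036234416681401316 centre [0.5635 0.2746 0.041 ]
t 4.2 pos [0.5529 0.2267 0.3217] yaw 74.99 x-axis [-0.0012 -0.0005 -1.    ] j [ 0.16  0.39 -0.84  1.55  0.29  1.33  0.59] w 0.0868
F [ 0.4 -0.4  1. ] T [ 0.1  -0.14 -0.04]
dp [0.9586 0.0176 0.2456] rot [-0.0023 -0.0003 -0.0003]
```

Bar centre is about (0.562, 0.2755) with jaw yaw 75°, and all three views agree within 2–3 mm. Next I'll descend and grip.

```bash
python3 -m handwheel '{"dp":[[0,0.005,0.08],[0.05,0.015,0.18],[0.15,0.017,0.247],[0.3,0.017,0.247],[0.47,0.017,0.247],[0.65,0.017,0.247],[0.82,0.017,0.247],[0.9,0.017,0.247]],"delta_rot":[[0,0,0],[0,0,0],[0,0,0],[0,0,0],[0,0,0],[0,0,0],[0,0,0],[0,0,0]],"gripper":[1,1,1,1,1,1,1,1]}'
python3 - <<'E'
from h import *
plan([0.562,0.2755,0.125],75.)
c=camera_info("wrist"); im=snapshot("wrist"); cv2.imwrite("pics/d_wrist.png",im[:,:,::-1])
E
```

```text
time: 5.2
position: [0.5611, 0.2744, 0.1396]
ee_rot: [-0.43, 0.563, 0.43, 0.56]
contact_force: [-0.0, -0.7, -0.3]
gripper_width: 0.087
t 5.2 pos [0.5611 0.2744 0.1396] yaw 74.95 x-axis [-0.0034 -0.0023 -1.    ] j [ 0.01  0.59 -0.76  1.71  0.46  1.04  0.4 ] w 0.087
F [-0.  -0.7 -0.3] T [ 0.07 -0.17  0.01]
dp [ 0.0731 -0.003   0.0065] rot [-0.0003 -0.001  -0.0009]
```

View pics/d_wrist.png

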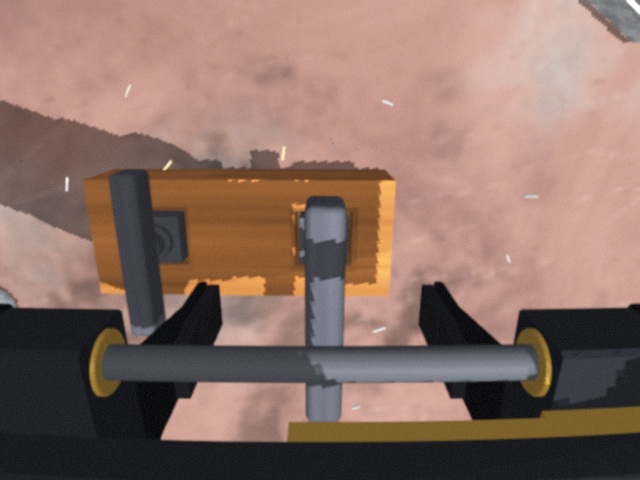

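The bar (column 325) lies centred between the fingers (about 320). I'll go down 14 mm and close.

```bash
python3 -m handwheel '{"dp":[[0.03,0,0.005],[0.06,0,0.005],[0.073,0,0.005],[0.073,0,0.005],[0.073,0,0.005],[0.073,0,0.005],[0.073,0,0.005],[0.073,0,0.005]],"delta_rot":[[0,0,0],[0,0,0],[0,0,0],[0,0,0],[0,0,0],[0,0,0],[0,0,0],[0,0,0]],"gripper":[1,1,1,1,-1,-1,-1,-1]}'
python3 -m handwheel '{"dp":[[0,0,0],[0,0,0],[0,0,0],[0,0,0],[0,0,0],[0,0,0],[0,0,0],[0,0,0]],"delta_rot":[[0,0,0],[0,0,0],[0,0,0],[0,0,0],[0,0,0],[0,0,0],[0,0,0],[0,0,0]],"gripper":[-1,-1,-1,-1,-1,-1,-1,-1]}'
python3 - <<'E'
from h import *
plan([0.562,0.2755,0.125],75.)
E
```

```text
time: 6.25
position: [0.5624, 0.2766, 0.128]
ee_rot: [-0.43, 0.561, 0.43, 0.561]
contact_force: [-0.7, -0.9, -0.0]
gripper_width: 0.0548
time: 7.25
position: [0.5623, 0.2765, 0.1279]
ee_rot: [-0.43, 0.561, 0.43, 0.561]
contact_force: [-0.1, -1.6, -0.2]
gripper_width: 0.0156
t 7.25 pos [0.5623 0.2765 0.1279] yaw 74.97 x-axis [-0.e+00 -3.e-04 -1.e+00] j [ 0.    0.6  -0.75  1.72  0.47  1.02  0.39] w 0.0156
F [-0.1 -1.6 -0.2] T [-0.14 -0.11  0.02]
dp [ 0.0145  0.0003 -0.0053] rot [-0.0002 -0.0001  0.    ]
```

```bash
python3 -m handwheel '{"dp":[[-0.06,0,0],[-0.15,0,0],[-0.28,0,0],[-0.43,0,0],[-0.6,0,0],[-0.77,0,0],[-0.92,0,0],[-0.98,0,0]],"delta_rot":[[0,0,0],[0,0,0],[0,0,0],[0,0,0],[0,0,0],[0,0,0],[0,0,0],[0,0,0]],"gripper":[-1,-1,-1,-1,-1,-1,-1,-1]}'
python3 - <<'E'
from h import *
plan([0.5,0.05,0.325],20)
for n in("scene","wrist"):
    im=snapshot(n); cv2.imwrite(f"pics/e_{n}.png",im[:,:,::-1])
E
```

```text
time: 8.25
position: [0.5625, 0.2777, 0.327]
ee_rot: [-0.431, 0.559, 0.43, 0.563]
contact_force: [0.3, -0.0, -3.3]
gripper_width: 0.0157
t 8.25 pos [0.5625 0.2777 0.327 ] yaw 75.0 x-axis [ 0.0038  0.0021 -1.    ] j [ 0.06  0.44 -0.84  1.48  0.33  1.37  0.51] w 0.0157
F [ 0.3 -0.  -3.3] T [ 0.08 -0.18 -0.  ]
dp [ 0.0065  0.0075 -1.1805] rot [0.3056 0.0014 0.0005]
```

View pics/e_scene.png

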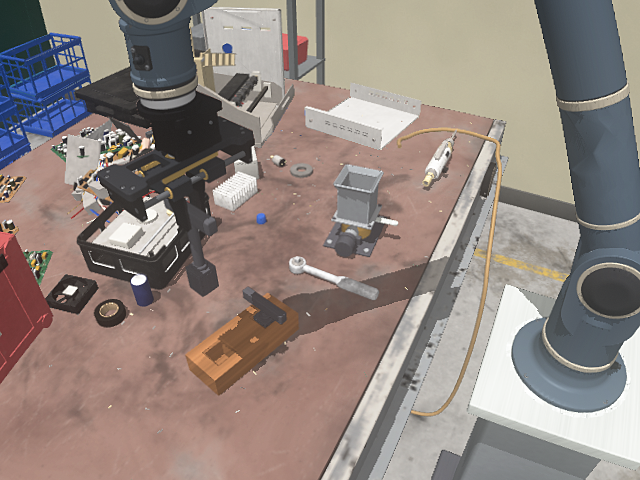

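View pics/e_wrist.png

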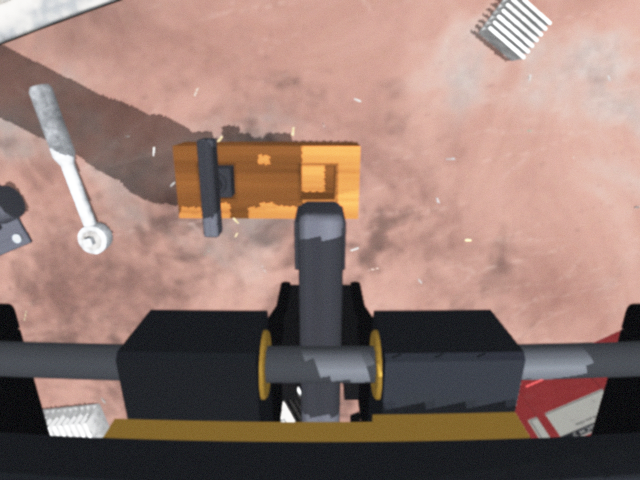

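The key is out and hangs upright in the gripper; the pocket is empty and the short key stands where it was. Now I'll work out how the bar sits along the fingers (its end is at row ~205 in the wrist view).

Run:
```python
from h import *
import cv2
np.set_printoptions(precision=4,suppress=True)
s=read_state();R=Ro.from_quat(s['ee_rot']).as_matrix();c=camera_info("wrist")
for z in(.027+s['position'][2],):
    p=onz(c,[(303,207),(322,204),(341,207)],z); print((p-s['position'])@R)
print(proj(c,[s['position']+R@np.array([-.027,y,zz]) for y in(.05,) for zz in(-.008,.008)]))
# foot in scene
S=camera_info("scene")
print(proj(S,[s['position']+R@np.array([.123,y,z]) for y in(-.016,.016) for z in(-.016,.016)]))
im=cv2.imread("pics/e_scene.png"); cv2.imwrite("pics/e1.png",cv2.resize(im[180:310,150:250],None,fx=4.5,fy=4.5,interpolation=cv2.INTER_CUBIC))
```

```text
[[-0.0271  0.0508 -0.005 ]
 [-0.0271  0.0518  0.0014]
 [-0.0271  0.0508  0.0077]]
[[294.1897 209.1925]
 [341.7526 209.1797]]
[[205.993  276.7713]
 [189.7325 287.7899]
 [219.4757 286.4527]
 [203.1173 297.9381]]
```

View pics/e1.png

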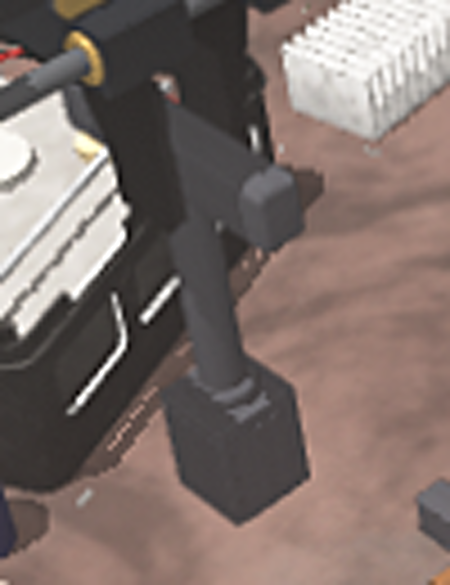

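```bash
python3 -m handwheel '{"dp":[[0,-0.02,-0.08],[0,-0.04,-0.2],[0,-0.06,-0.35],[0,-0.08,-0.5],[0,-0.11,-0.65],[0,-0.13,-0.8],[0,-0.15,-0.95],[0,-0.16,-1]],"delta_rot":[[0.02,0,0],[0.06,0,0],[0.11,0,0],[0.16,0,0],[0.22,0,0],[0.28,0,0],[0.34,0,0],[0.4,0,0]],"gripper":[-1,-1,-1,-1,-1,-1,-1,-1]}'
python3 - <<'E'
from h import *
plan([0.498,-0.179,0.325],-40)
E
```

```text
time: 9.35
position: [0.5404, 0.0708, 0.3224]
ee_rot: [-0.016, 0.708, 0.014, 0.706]
contact_force: [0.0, -0.2, -1.9]
gripper_width: 0.0157
t 9.35 pos [0.5404 0.0708 0.3224] yaw 2.44 x-axis [-0.003  -0.0024 -1.    ] j [ 0.27  0.23 -0.57  1.68  0.13  1.27 -0.29] w 0.0157
F [ 0.  -0.2 -1.9] T [ 0.03 -0.16 -0.02]
dp [-0.0096 -1.2388 -0.2648] rot [ 0.2358 -0.0007  0.001 ]
```

```bash
python3 -m handwheel '{"dp":[[0,-0.1,-0.02],[0,-0.23,-0.05],[0,-0.38,-0.08],[0,-0.53,-0.11],[0,-0.68,-0.14],[0,-0.83,-0.17],[0,-0.95,-0.19],[0,-1,-0.2]],"delta_rot":[[0.03,0,0],[0.08,0,0],[0.13,0,0],[0.18,0,0],[0.23,0,0],[0.28,0,0],[0.33,0,0],[0.38,0,0]],"gripper":[-1,-1,-1,-1,-1,-1,-1,-1]}'
python3 - <<'E'
from h import *
plan([0.498,-0.179,0.32],-84.4)
E
```

```text
time: 10.35
position: [0.5107, -0.1299, 0.3224]
ee_rot: [0.384, 0.594, -0.385, 0.593]
contact_force: [-0.0, 1.0, -2.8]
gripper_width: 0.0158
t 10.35 pos [ 0.5107 -0.1299  0.3224] yaw -65.87 x-axis [-3.3e-03 -3.0e-04 -1.0e+00] j [ 0.44  0.17 -0.31  1.73  0.05  1.26 -1.03] w 0.0158
F [-0.   1.  -2.8] T [-0.02  0.02  0.  ]
dp [ 0.0121 -0.1581  0.1982] rot [ 0.103  -0.0002  0.0011]
```

```bash
python3 -m handwheel '{"dp":[[0,-0.02,0.03],[0,-0.06,0.08],[0,-0.1,0.13],[0,-0.14,0.175],[0,-0.16,0.2],[0,-0.16,0.2],[0,-0.16,0.2],[0,-0.16,0.2]],"delta_rot":[[0.02,0,0],[0.05,0,0],[0.08,0,0],[0.103,0,0],[0.103,0,0],[0.103,0,0],[0.103,0,0],[0.103,0,0]],"gripper":[-1,-1,-1,-1,-1,-1,-1,-1]}'
python3 - <<'E'
from h import *
import pickle
np.set_printoptions(precision=4,suppress=True)
plan([0.498,-0.179,0.32],-84.4)
s=read_state();c=camera_info("wrist");pickle.dump((s,c),open("f.pkl","wb"))
for n in("scene","wrist"):
    im=snapshot(n)[:,:,::-1]; cv2.imwrite(f"pics/f_{n}.png",im)
    if n=="scene": cv2.imwrite("pics/f1.png",cv2.resize(im[100:270,290:430],None,fx=3.5,fy=3.5,interpolation=cv2.INTER_CUBIC))
E
```

```text
time: 11.35
position: [0.5005, -0.1759, 0.3239]
ee_rot: [0.472, 0.527, -0.472, 0.527]
contact_force: [1.3, 0.3, -3.0]
gripper_width: 0.0156
t 11.35 pos [ 0.5005 -0.1759  0.3239] yaw -83.68 x-axis [ 0.0001  0.0002 -1.    ] j [ 0.47  0.17 -0.24  1.72  0.04  1.26 -1.24] w 0.0156
F [ 1.3  0.3 -3. ] T [ 0.   -0.06 -0.02]
dp [ 0.0196 -0.014   0.0142] rot [ 0.004  -0.0001 -0.    ]
```

View pics/f1.png

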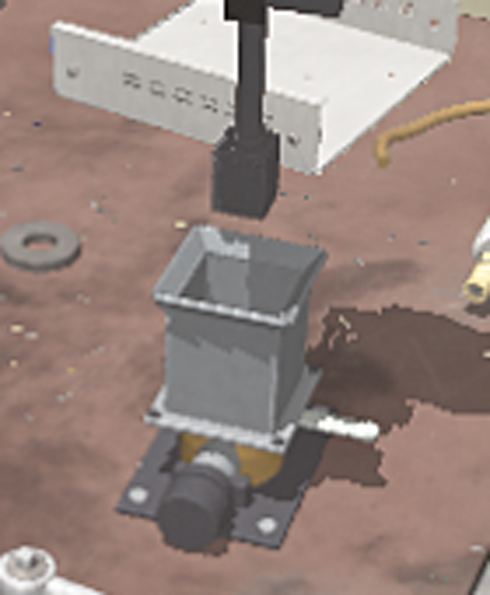

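View pics/f_wrist.png

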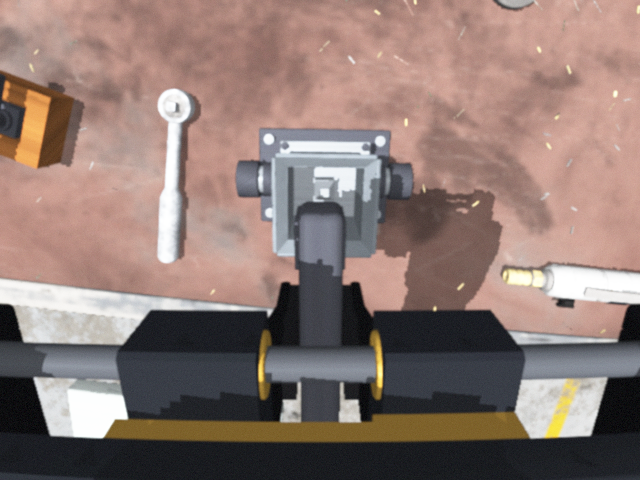

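Run:
```python
import cv2
t=cv2.imread("pics/f_wrist.png")
cv2.imwrite("pics/f2.png",cv2.resize(t[115:270,230:420],None,fx=4.2,fy=4.2,interpolation=cv2.INTER_CUBIC)[:600])
```

```text
(no output)
```

View pics/f2.png

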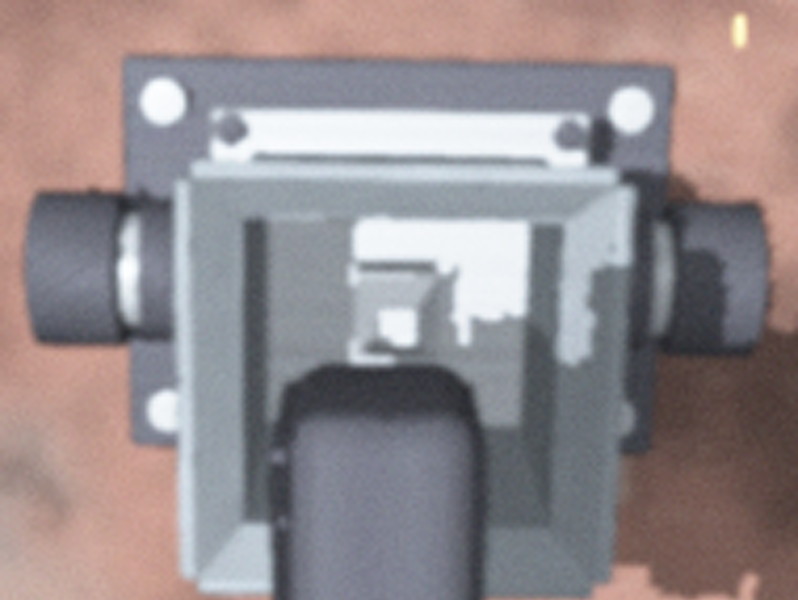

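Run:
```python
from h import *
import pickle
np.set_printoptions(precision=4,suppress=True)
s,c=pickle.load(open("f.pkl","rb"))
q=lambda pts,z: onz(c,crop(pts,4.2,(230,115)),z)
st=q([(399,326)],.092); print("stem tip",st)
lip=q([(180,165),(630,176),(612,590),(190,590)],.15); print("lip",lip,lip.mean(0))
for i in range(4):
    d=lip[i]-lip[i-1]; print(np.linalg.norm(d),np.degrees(np.arctan2(d[1],d[0])))
for z in(0.005,.01):
  b=q([(125,57),(672,68)],z); d=b[1]-b[0];print("base",np.linalg.norm(d),np.degrees(np.arctan2(d[1],d[0])))
b=q([(356,268),(436,272)],.078); d=b[1]-b[0];print("stem edge",np.linalg.norm(d),np.degrees(np.arctan2(d[1],d[0])))
f=q([(262,212),(530,224)],.058); d=f[1]-f[0];print("floor back edge",np.linalg.norm(d),np.degrees(np.arctan2(d[1],d[0])))
```

```text
stem tip [[ 0.5008 -0.1797  0.092 ]]
lip [[ 0.5398 -0.1324  0.15  ]
 [ 0.5472 -0.2184  0.15  ]
 [ 0.4629 -0.2276  0.15  ]
 [ 0.4533 -0.141   0.15  ]] [ 0.5008 -0.1798  0.15  ]
0.0869187613075219 5.699195889592704
0.0863144599215427 -85.08275056208095
0.08486975704312838 -173.76810438497517
0.08709986793432377 96.27461713403619
base 0.14769942933930777 -84.81697389587394
base 0.14616468848399375 -84.81697389587393
stem edge 0.01893668219576837 -86.59442627705698
floor back edge 0.06597935463407224 -86.26895950239957
```

Valve axis: wrist view gives (0.501,−0.180), the top view (0.498,−0.179), and yaw is about 5.5°. I'll use (0.500,−0.179) and lower until the foot is just above the stem tip.

```bash
python3 -m handwheel '{"dp":[[0,-0.004,0.01],[0.05,-0.004,0.016],[0.12,-0.004,0.016],[0.22,-0.004,0.016],[0.32,-0.004,0.016],[0.42,-0.004,0.016],[0.5,-0.004,0.016],[0.5,-0.004,0.016]],"delta_rot":[[0.003,0,0],[0.003,0,0],[0.003,0,0],[0.003,0,0],[0.003,0,0],[0.003,0,0],[0.003,0,0],[0.003,0,0]],"gripper":[-1,-1,-1,-1,-1,-1,-1,-1]}'
python3 - <<'E'
from h import *
np.set_printoptions(precision=4,suppress=True)
plan([0.500,-0.1795,0.20],-84.4)
c=camera_info("wrist")
for n in("scene","wrist"):
    im=snapshot(n)[:,:,::-1]; cv2.imwrite(f"pics/g_{n}.png",im)
    if n=="scene": cv2.imwrite("pics/g1.png",cv2.resize(im[100:270,290:430],None,fx=3.5,fy=3.5,interpolation=cv2.INTER_CUBIC))
E
```

```text
time: 12.45
position: [0.4988, -0.1795, 0.2222]
ee_rot: [0.474, 0.525, -0.475, 0.523]
contact_force: [0.2, 0.5, -2.9]
gripper_width: 0.0162
t 12.45 pos [ 0.4988 -0.1795  0.2222] yaw -84.27 x-axis [-0.0034  0.0011 -1.    ] j [ 0.47  0.25 -0.24  1.86  0.07  1.04 -1.27] w 0.0162
F [ 0.2  0.5 -2.9] T [-0.    0.01  0.04]
dp [0.1111 0.0062 0.001 ] rot [ 0.0007 -0.0005  0.001 ]
```

View pics/g1.png

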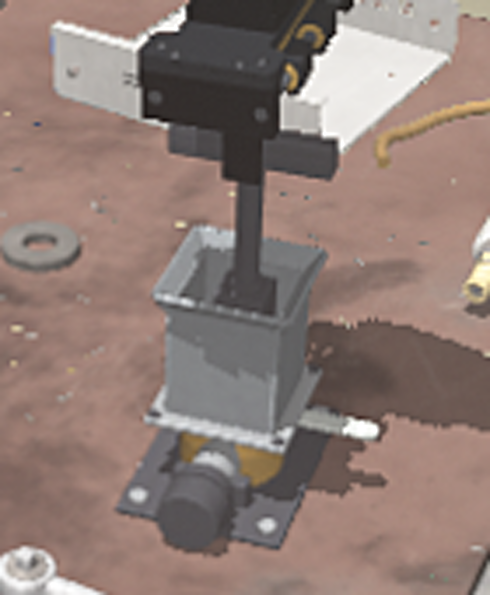

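View pics/g_wrist.png

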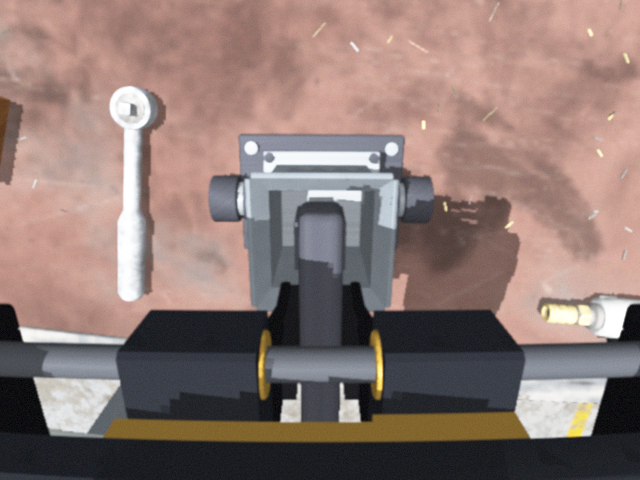

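```bash
python3 - <<'E'
from h import *
np.set_printoptions(precision=4,suppress=True)
c=camera_info("wrist")
p=onz(c,[(246,178),(398,176),(391,309),(251,310)],.15);print(p.mean(0))
E
python3 -m handwheel '{"dp":[[0.02,0.006,0],[0.04,0.006,0],[0.06,0.006,0],[0.08,0.006,0],[0.1,0.006,0],[0.12,0.006,0],[0.12,0.006,0],[0.12,0.006,0]],"delta_rot":[[0,0,0],[0,0,0],[0,0,0],[0,0,0],[0,0,0],[0,0,0],[0,0,0],[0,0,0]],"gripper":[-1,-1,-1,-1,-1,-1,-1,-1]}'
python3 - <<'E'
from h import *
plan([0.500,-0.1795,0.178],-84.4)
E
```

```text
[ 0.5006 -0.1799  0.15  ]
time: 13.55
position: [0.5012, -0.1796, 0.2]
ee_rot: [0.474, 0.524, -0.474, 0.524]
contact_force: [-0.6, 0.4, -3.0]
gripper_width: 0.0159
t 13.55 pos [ 0.5012 -0.1796  0.2   ] yaw -84.28 x-axis [ 2.e-04 -1.e-04 -1.e+00] j [ 0.46  0.27 -0.24  1.89  0.08  0.99 -1.28] w 0.0159
F [-0.6  0.4 -3. ] T [-0.03  0.01 -0.01]
dp [ 0.1101 -0.0059 -0.0013] rot [ 0.0007  0.     -0.0001]
```

```bash
python3 -m handwheel '{"dp":[[0.01,0,0],[0.03,0,0],[0.045,0,0],[0.06,0,0],[0.07,0,0],[0.08,0,0],[0.085,0,0],[0.085,0,0]],"delta_rot":[[0,0,0],[0,0,0],[0,0,0],[0,0,0],[0,0,0],[0,0,0],[0,0,0],[0,0,0]],"gripper":[-1,-1,-1,-1,-1,-1,-1,-1]}'
python3 - <<'E'
from h import *
plan([0.500,-0.1795,0.178],-84.4)
E
```

```text
time: 14.55
position: [0.5011, -0.1796, 0.1829]
ee_rot: [0.474, 0.524, -0.474, 0.524]
contact_force: [0.7, -0.1, -2.1]
gripper_width: 0.0155
t 14.55 pos [ 0.5011 -0.1796  0.1829] yaw -84.28 x-axis [-0. -0. -1.] j [ 0.46  0.29 -0.24  1.91  0.08  0.95 -1.29] w 0.0155
F [ 0.7 -0.1 -2.1] T [-0.   -0.02 -0.  ]
dp [ 0.0245 -0.0053 -0.001 ] rot [0.0007 0.     0.    ]
```

```bash
python3 -m handwheel '{"dp":[[0.005,0,0],[0.01,0,0],[0.01,0,0],[0.015,0,0],[0.015,0,0],[0.02,0,0],[0.02,0,0],[0.02,0,0]],"delta_rot":[[0,0,0],[0,0,0],[0,0,0],[0,0,0],[0,0,0],[0,0,0],[0,0,0],[0,0,0]],"gripper":[-1,-1,-1,-1,-1,-1,-1,-1]}'
python3 - <<'E'
from h import *
plan([0.500,-0.1795,0.178],-84.4)
im=snapshot("scene")[:,:,::-1]; cv2.imwrite("pics/h1.png",cv2.resize(im[100:270,290:430],None,fx=3.5,fy=3.5,interpolation=cv2.INTER_CUBIC))
E
```

```text
time: 15.55
position: [0.5019, -0.1797, 0.1808]
ee_rot: [0.475, 0.524, -0.474, 0.525]
contact_force: [-2.4, 1.7, 10.3]
gripper_width: 0.0159
t 15.55 pos [ 0.5019 -0.1797  0.1808] yaw -84.28 x-axis [ 2.e-03 -8.e-04 -1.e+00] j [ 0.46  0.29 -0.24  1.91  0.08  0.95 -1.29] w 0.0159
F [-2.4  1.7 10.3] T [0.33 0.78 0.02]
dp [ 0.0141 -0.0093 -0.0017] rot [ 0.0007  0.0003 -0.0006]
```

View pics/h1.png

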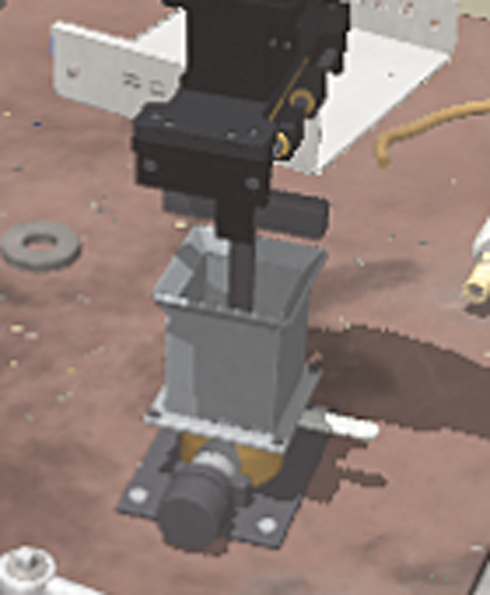

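Contact came at TCP z 0.181 (10 N), which is exactly the floor height; the stem tip would have stopped it at 0.214. I'll ease off 1 mm and turn counterclockwise (about tool −x).

```bash
python3 -m handwheel '{"dp":[[-0.005,-0.005,0],[-0.005,-0.005,0],[-0.005,-0.005,0],[-0.005,-0.005,0],[-0.005,-0.005,0],[-0.005,-0.005,0],[-0.005,-0.005,0],[-0.005,-0.005,0]],"delta_rot":[[-0.02,0,0],[-0.06,0,0],[-0.11,0,0],[-0.16,0,0],[-0.21,0,0],[-0.26,0,0],[-0.31,0,0],[-0.35,0,0]],"gripper":[-1,-1,-1,-1,-1,-1,-1,-1]}'
python3 - <<'E'
from h import *
plan([0.500,-0.1795,0.181],16)
for n in("scene","top"):
    im=snapshot(n)[:,:,::-1]; cv2.imwrite(f"pics/i_{n}.png",im)
    if n=="scene": cv2.imwrite("pics/i1.png",cv2.resize(im[100:270,290:430],None,fx=3.5,fy=3.5,interpolation=cv2.INTER_CUBIC))
E
```

```text
time: 16.6
position: [0.5012, -0.1791, 0.1808]
ee_rot: [0.13, 0.694, -0.129, 0.696]
contact_force: [0.4, 1.6, 3.5]
gripper_width: 0.0158
t 16.6 pos [ 0.5012 -0.1791  0.1808] yaw -21.06 x-axis [ 2.6e-03  7.0e-04 -1.0e+00] j [ 0.63  0.31 -0.44  1.9   0.16  0.96 -0.26] w 0.0158
F [0.4 1.6 3.5] T [ 0.46 -0.03 -0.13]
dp [-0.0008 -0.0041 -0.0049] rot [-0.2059  0.0008 -0.0003]
```

View pics/i1.png

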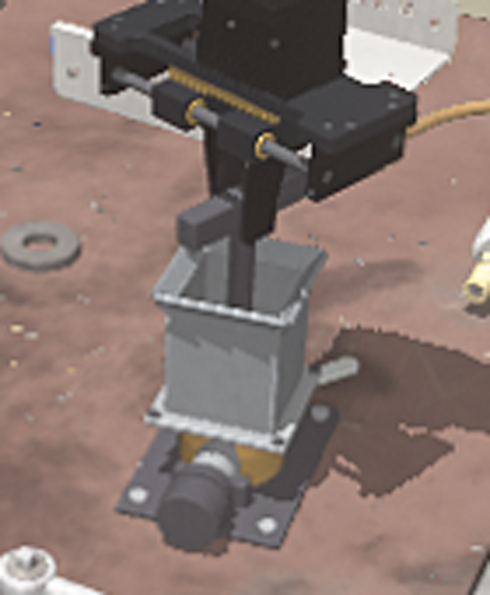

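The pointer has swung about 50° with the key. I'll continue, then feel for the stop.

```bash
python3 -m handwheel '{"dp":[[0,0,0],[0,0,0],[0,0,0],[0,0,0],[0,0,0],[0,0,0],[0,0,0],[0,0,0]],"delta_rot":[[-0.03,0,0],[-0.06,0,0],[-0.09,0,0],[-0.12,0,0],[-0.15,0,0],[-0.17,0,0],[-0.19,0,0],[-0.2,0,0]],"gripper":[-1,-1,-1,-1,-1,-1,-1,-1]}'
python3 -c "
from h import *
plan([0.500,-0.1795,0.181],19)"
```

```text
time: 17.7
position: [0.5006, -0.179, 0.1808]
ee_rot: [-0.09, 0.701, 0.09, 0.702]
contact_force: [-1.6, 2.7, 6.6]
gripper_width: 0.0157
t 17.7 pos [ 0.5006 -0.179   0.1808] yaw 14.63 x-axis [ 1.1e-03  6.0e-04 -1.0e+00] j [ 0.72  0.33 -0.56  1.9   0.21  0.97  0.32] w 0.0157
F [-1.6  2.7  6.6] T [ 0.7   0.3  -0.11]
dp [-0.0008 -0.0015 -0.0036] rot [-0.0243  0.0004 -0.0001]
```

```bash
python3 -m handwheel '{"dp":[[0,0,0],[0,0,0],[0,0,0],[0,0,0],[0,0,0],[0,0,0],[0,0,0],[0,0,0]],"delta_rot":[[-0.005,0,0],[-0.01,0,0],[-0.015,0,0],[-0.02,0,0],[-0.025,0,0],[-0.025,0,0],[-0.025,0,0],[-0.025,0,0]],"gripper":[-1,-1,-1,-1,-1,-1,-1,-1]}'
python3 - <<'E'
from h import *
plan([0.500,-0.1795,0.181],22)
for n in("scene","wrist"):
    im=snapshot(n)[:,:,::-1]; cv2.imwrite(f"pics/j_{n}.png",im)
    if n=="scene": cv2.imwrite("pics/j1.png",cv2.resize(im[100:270,290:430],None,fx=3.5,fy=3.5,interpolation=cv2.INTER_CUBIC))
E
```

```text
time: 18.7
position: [0.5005, -0.179, 0.1808]
ee_rot: [-0.117, 0.697, 0.117, 0.698]
contact_force: [-1.1, 2.4, 7.8]
gripper_width: 0.0159
t 18.7 pos [ 0.5005 -0.179   0.1808] yaw 19.06 x-axis [ 8.e-04  5.e-04 -1.e+00] j [ 0.73  0.34 -0.58  1.9   0.22  0.97  0.39] w 0.0159
F [-1.1  2.4  7.8] T [ 0.66  0.27 -0.13]
dp [-0.0008 -0.0014 -0.0033] rot [-0.0163  0.0003 -0.    ]
```

View pics/j1.png

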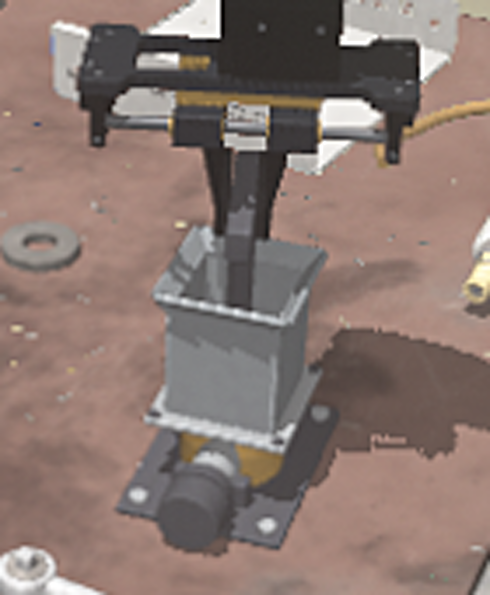

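View pics/j_wrist.png

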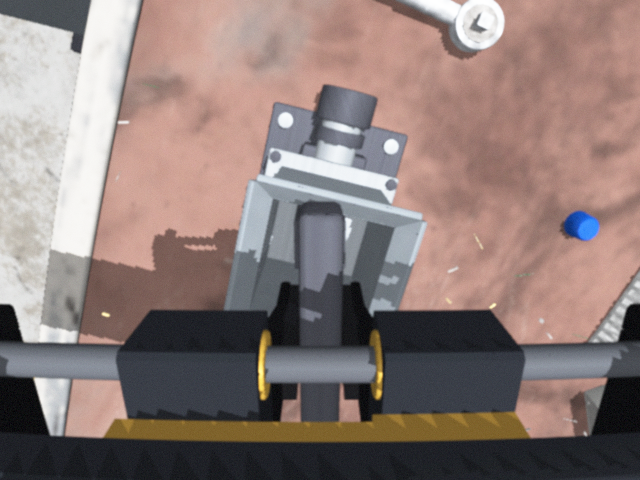

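Torque is still only the stem's drag (0.13 N m), so I'm not at the stop yet. I'll turn a few more degrees.

```bash
python3 -m handwheel '{"dp":[[0,0,0],[0,0,0],[0,0,0],[0,0,0],[0,0,0],[0,0,0],[0,0,0],[0,0,0]],"delta_rot":[[-0.003,0,0],[-0.006,0,0],[-0.009,0,0],[-0.012,0,0],[-0.015,0,0],[-0.015,0,0],[-0.015,0,0],[-0.015,0,0]],"gripper":[-1,-1,-1,-1,-1,-1,-1,-1]}'
python3 - <<'E'
from h import *
plan([0.500,-0.1795,0.181],22)
E
```

```text
time: 19.8
position: [0.5006, -0.1791, 0.1809]
ee_rot: [-0.133, 0.694, 0.133, 0.695]
contact_force: [-1.7, 2.6, 6.3]
gripper_width: 0.0155
t 19.8 pos [ 0.5006 -0.1791  0.1809] yaw 21.7 x-axis [ 1.1e-03  7.0e-04 -1.0e+00] j [ 0.74  0.34 -0.59  1.9   0.22  0.97  0.43] w 0.0155
F [-1.7  2.6  6.3] T [ 0.68  0.28 -0.38]
dp [-0.0007 -0.0008 -0.0036] rot [-0.0017  0.0004 -0.0001]
```

Torque rose to 0.38 N m at key yaw 112°, so that's the stop. I'll release, then rise straight up.

```bash
python3 -m handwheel '{"dp":[[0,0,0],[0,0,0],[0,0,0],[0,0,0],[0,0,0],[0,0,0],[0,0,0],[0,0,0]],"delta_rot":[[0.004,0,0],[0.004,0,0],[0.004,0,0],[0.004,0,0],[0.004,0,0],[0.004,0,0],[0.004,0,0],[0.004,0,0]],"gripper":[-1,-1,-0.6,-0.6,-0.4,-0.2,0,0.2]}'
python3 -m handwheel '{"dp":[[0,0,0],[0,0,0],[0,0,0],[0,0,0],[0,0,0],[-0.02,0,0],[-0.05,0,0],[-0.1,0,0]],"delta_rot":[[0,0,0],[0,0,0],[0,0,0],[0,0,0],[0,0,0],[0,0,0],[0,0,0],[0,0,0]],"gripper":[0.5,1,1,1,1,1,1,1]}'
python3 - <<'E'
from h import *
plan([0.500,-0.1795,0.3],22)
im=snapshot("wrist")[:,:,::-1]; cv2.imwrite("pics/k_wrist.png",im)
E
```

```text
time: 20.8
position: [0.5001, -0.1797, 0.1799]
ee_rot: [-0.13, 0.695, 0.13, 0.695]
contact_force: [0.4, 0.1, -0.0]
gripper_width: 0.0459
time: 21.8
position: [0.5, -0.1797, 0.2005]
ee_rot: [-0.13, 0.695, 0.13, 0.695]
contact_force: [0.0, 0.0, -0.1]
gripper_width: 0.0866
t 21.8 pos [ 0.5    -0.1797  0.2005] yaw 21.2 x-axis [-2.e-04  0.e+00 -1.e+00] j [ 0.75  0.31 -0.59  1.87  0.21  1.01  0.44] w 0.0866
F [ 0.   0.  -0.1] T [-0.05 -0.14 -0.01]
dp [-4.976e-01  1.000e-03  1.000e-04] rot [-0.0044 -0.     -0.    ]
```

View pics/k_wrist.png

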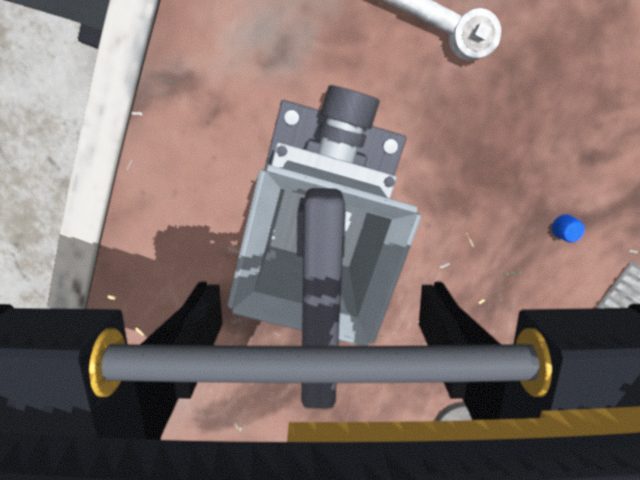

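The bar stands between the open fingers, barely tilted. I'll rise and back away towards the robot-far side so the top camera can see.

```bash
python3 -m handwheel '{"dp":[[-0.1,0,0],[-0.22,0,0],[-0.36,0,0],[-0.5,0,0],[-0.64,0,0],[-0.76,0,0],[-0.82,0,0],[-0.85,0,0]],"delta_rot":[[0,0,0],[0,0,0],[0,0,0],[0,0,0],[0,0,0],[0,0,0],[0,0,0],[0,0,0]],"gripper":[1,1,1,1,1,1,1,1]}'
python3 -m handwheel '{"dp":[[0,0.1,0],[0,0.22,0],[0,0.36,0],[0,0.5,0],[0,0.65,0],[0,0.8,0],[0,0.95,0],[0,1,0]],"delta_rot":[[0,0,0],[0,0,0],[0,0,0],[0,0,0],[0,0,0],[0,0,0],[0,0,0],[0,0,0]],"gripper":[1,1,1,1,1,1,1,1]}'
python3 - <<'E'
from h import *
import pickle
plan([0.500,-0.1795,0.3],22)
pickle.dump(camera_info("wrist"),open("l.pkl","wb"))
for n in("scene","top","wrist"):
    im=snapshot(n)[:,:,::-1]; cv2.imwrite(f"pics/l_{n}.png",im)
    if n=="scene": cv2.imwrite("pics/l1.png",cv2.resize(im[100:270,290:430],None,fx=3.5,fy=3.5,interpolation=cv2.INTER_CUBIC))
    if n=="top": cv2.imwrite("pics/l2.png",cv2.resize(im[195:295,350:480],None,fx=6,fy=6,interpolation=cv2.INTER_CUBIC))
E
```

```text
time: 22.85
position: [0.5001, -0.1797, 0.3704]
ee_rot: [-0.13, 0.695, 0.13, 0.695]
contact_force: [0.2, 0.4, 0.4]
gripper_width: 0.0872
time: 23.85
position: [0.4268, 0.0093, 0.3702]
ee_rot: [-0.132, 0.695, 0.131, 0.695]
contact_force: [0.7, -0.8, 0.4]
gripper_width: 0.087
t 23.85 pos [0.4268 0.0093 0.3702] yaw 21.4 x-axis [ 8.0e-04 -1.2e-03 -1.0e+00] j [ 0.66 -0.03 -0.75  1.82 -0.02  1.34  0.29] w 0.087
F [ 0.7 -0.8  0.4] T [-0.03 -0.16 -0.01]
dp [ 0.3525 -1.012  -0.0038] rot [-0.0033  0.0001  0.0004]
```

View pics/l1.png

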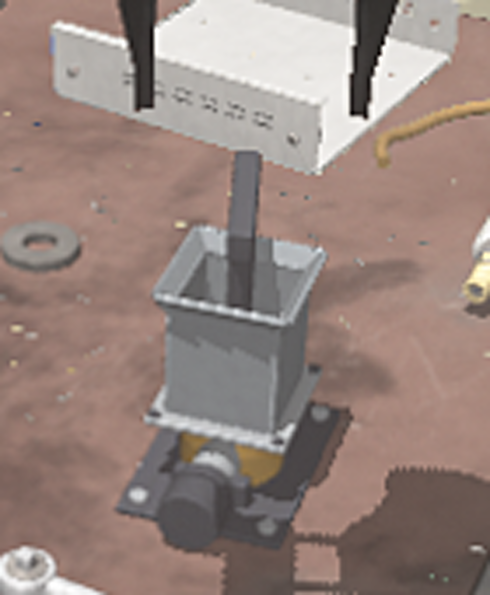

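View pics/l2.png

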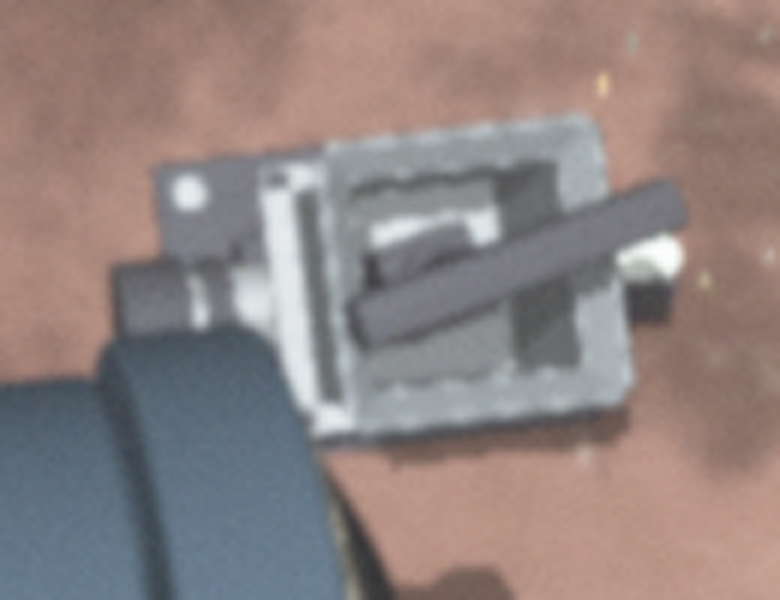

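View pics/l_wrist.png

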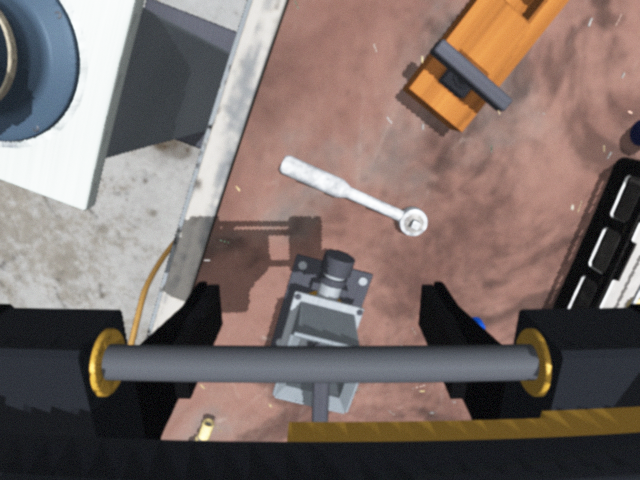

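Run:
```python
from h import *
np.set_printoptions(precision=4,suppress=True)
T=camera_info("top")
q=lambda p,z:onz(T,crop(p,6,(350,195)),z)
pt=q([(680,257)],.051)[0]; st=np.array([.499,-.1795]);d=pt[:2]-st; print("ptr",pt,np.linalg.norm(d),"stem yaw",np.degrees(np.arctan2(d[1],d[0]))+180-360*0)
b=q([(352,298),(372,345),(688,218),(668,178)],.208);print("bar",b.mean(0),np.degrees(np.arctan2(*(b[0]-b[3])[[1,0]])),np.linalg.norm(b[0]-b[3]))
```

```text
ptr [ 0.5063 -0.274   0.051 ] 0.09482208688320722 stem yaw 94.39104477540936
bar [ 0.4992 -0.1784  0.208 ] 109.25001248877687 0.0964584463957772
```

The pointer is at yaw 94.4° (valve yaw about 5°, so the stem has turned roughly 89°). The bar centre is within 1–2 mm of the axis, so the key stands upright and fully down. Handing in.

```bash
python3 -c "
from rig import *
print(read_state()['time'],hand_in())"
```

```text
the job is handed in; nothing more can be done
24.0 None
```

The valve is open and the long key is standing in the tube; I handed the job in at 24.0 s of the 54 s allowed. `hand_in` reports no verdict, so what follows is from my own checks.

I lifted the long key out of the block and lowered it onto the stem. It met the tube's floor at about 10 N, at the expected height. I turned it counterclockwise until the torque rose from 0.13 to 0.38 N m at the stop, then let go and backed the arm clear.

**Last checks:**
- **Stem:** the pointer lies along the pipe, at about 89° from shut in the top view.
- **Long key:** the crossbar centre is within about 2 mm of the valve axis and at seated height, so the key is upright and fully down.
- **Short key and ratchet:** they look where they were in the last pictures; I did not re-measure them.
- **Robot:** the gripper is open and well away, with no contact force beyond sensor noise.

**Disagreement:** the cameras placed the valve axis 2–3 mm apart. I used a value in between, and the key went down with only small side forces (about 3 N).

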